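# Swap the tin for the tea boxes and close the carton

## Task

Pack away the spare tea: the square coffee tin left in the cardboard carton belongs in the basket, so lift it over there, and lift every tea box out of the basket into the carton. Only then close the carton: while both long flaps still stand open, fold down the two short end flaps flat, then fold the two long flaps down flat over them. Leave the jar, moka pot, cup and coasters where they are.

Things in the scene. Friction and masses are not known exactly. Their poses are not given: they have to be found in the camera images.
- carton: Open-topped brown cardboard carton, fixed to the counter. Origin: centre of its underside; z up, long side along its y. Outside 148 (x) x 278 (y) x 92 mm high; walls and floor 4 mm thick (inside 140 x 270 x 88 deep). Yaw within 0.2 rad; left or right of the centre line. Four flaps hinge on its rim.
- flap_left (a joint): Angle of the carton's left short flap, rad: 0 = folded flat over the mouth (stop), 1.57 = upright, more = leaning outward (stop at 2.3). Starts at 1.8 to 2.05. It stays at whatever angle it is left (crease friction 0.03 N m): it must be pushed all the way down, about 0.5 N at its edge.
- flap_right (a joint): Angle of the carton's right short flap, rad: 0 = folded flat over the mouth (stop), 1.57 = upright, more = leaning outward (stop at 2.3). Starts at 1.8 to 2.05. It stays at whatever angle it is left (crease friction 0.03 N m): it must be pushed all the way down, about 0.5 N at its edge.
- flap_far (a joint): Angle of the carton's far long flap, rad: 0 = folded flat over the mouth (stop), 1.57 = upright, more = leaning outward (stop at 2.3). Starts at 1.8 to 2.05. It stays at whatever angle it is left (crease friction 0.03 N m): it must be pushed all the way down, about 0.5 N at its edge.
- flap_near (a joint): Angle of the carton's near long flap, rad: 0 = folded flat over the mouth (stop), 1.57 = upright, more = leaning outward (stop at 2.3). Starts at 1.8 to 2.05. It stays at whatever angle it is left (crease friction 0.03 N m): it must be pushed all the way down, about 0.5 N at its edge.
- basket: Low rectangular woven basket, fixed to the counter, on the other side of the centre line from the carton. Origin: centre of its underside. Outside 212 (x) x 312 (y) x 40 mm high, walls and floor 6 mm thick, open on top.
- tin: Square aluminium coffee tin with a dark lid, 64 (x) x 64 (y) x 80 mm high (z), about 0.25 kg. Origin: its geometric CENTRE; axes along its edges. Starts standing in the carton; it belongs in the basket, where there is room for it between the tea boxes or in their place.
- jar: Glass jar with latch lid, 104 mm diameter, 145 mm high, near the right edge of the counter. Origin: centre of its underside. Leave alone.
- moka: Steel moka pot, 100 mm diameter, 190 mm high, near the left edge of the counter. Origin: centre of its underside. Leave alone.
- cup: Striped ceramic cup, 80 mm diameter, 85 mm high, at the far edge of the counter. Origin: centre of its underside. Leave alone.
- coasters: Pair of bamboo coasters lying on each other, 96 mm diameter, 12 mm high together, at the far edge of the counter. Origin: centre of the underside. Leave alone.
- flap_left_edge (a point): Middle of the free edge of the left short flap, a cardboard panel 138 mm along the carton's x, 72 mm from crease to free edge, 4 mm thick. Its crease lies along x at carton y = +139 mm, z = 93 mm (the panel's underside when closed).
- flap_right_edge (a point): Middle of the free edge of the right short flap, a cardboard panel 138 mm along the carton's x, 72 mm from crease to free edge, 4 mm thick. Its crease lies along x at carton y = -139 mm, z = 93 mm (the panel's underside when closed).
- flap_far_edge (a point): Middle of the free edge of the far long flap, a cardboard panel 274 mm along the carton's y, 72 mm from crease to free edge, 4 mm thick. Its crease lies along y at carton x = +74 mm, z = 99 mm (the panel's underside when closed). It closes just above the short flaps; the two long flaps meet in the middle.
- flap_near_edge (a point): Middle of the free edge of the near long flap, a cardboard panel 274 mm along the carton's y, 72 mm from crease to free edge, 4 mm thick. Its crease lies along y at carton x = -74 mm, z = 99 mm (the panel's underside when closed). It closes just above the short flaps; the two long flaps meet in the middle.
- tea1: Tea box: rigid closed paper box with a brown band, 60 (x) x 40 (y) x 76 mm (z), about 0.12 kg. Origin: its geometric CENTRE; axes along its edges. Starts standing upright in the basket, its 60 mm side roughly along the basket's x. All tea boxes are alike; two to four are present, absent ones read None.
- tea2: Tea box: rigid closed paper box with a brown band, 60 (x) x 40 (y) x 76 mm (z), about 0.12 kg. Origin: its geometric CENTRE; axes along its edges. Starts standing upright in the basket, its 60 mm side roughly along the basket's x. All tea boxes are alike; two to four are present, absent ones read None.
- tea3: Tea box: rigid closed paper box with a brown band, 60 (x) x 40 (y) x 76 mm (z), about 0.12 kg. Origin: its geometric CENTRE; axes along its edges. Starts standing upright in the basket, its 60 mm side roughly along the basket's x. All tea boxes are alike; two to four are present, absent ones read None.
- tea4: Tea box: rigid closed paper box with a brown band, 60 (x) x 40 (y) x 76 mm (z), about 0.12 kg. Origin: its geometric CENTRE; axes along its edges. Starts standing upright in the basket, its 60 mm side roughly along the basket's x. All tea boxes are alike; two to four are present, absent ones read None.

How it is judged:
On the way, in this order (a step that is already met when the one before it is completed fails the run):
1. every tea box is inside the carton and the tin is in the basket, and all four flaps still stand open (x of tea1 in the frame of carton between -0.07 and 0.07 m and y of tea1 in the frame of carton between -0.135 and 0.135 m and z of tea1 in the frame of carton between 0.01 and 0.075 m and x of tea2 in the frame of carton between -0.07 and 0.07 m and y of tea2 in the frame of carton between -0.135 and 0.135 m and z of tea2 in the frame of carton between 0.01 and 0.075 m and x of tea3 in the frame of carton between -0.07 and 0.07 m and y of tea3 in the frame of carton between -0.135 and 0.135 m and z of tea3 in the frame of carton between 0.01 and 0.075 m and x of tea4 in the frame of carton between -0.07 and 0.07 m and y of tea4 in the frame of carton between -0.135 and 0.135 m and z of tea4 in the frame of carton between 0.01 and 0.075 m and value of joint each of flap_left, flap_right, flap_near, flap_far above 0.8 rad and x of tin in the frame of basket between -0.1 and 0.1 m and y of tin in the frame of basket between -0.15 and 0.15 m and z of tin in the frame of basket between 0.02 and 0.06 m), for 0.2 s.
2. both short flaps are folded down while both long flaps still stand open (value of joint each of flap_left, flap_right below 0.15 rad and value of joint each of flap_near, flap_far above 0.8 rad), for 0.2 s.
3. both long flaps are folded down over the short ones (value of joint each of flap_left, flap_right, flap_near, flap_far below 0.15 rad), for 0.2 s.
At the end, for the whole second after the job is handed in: Every tea box present lies or stands inside the carton (centre within the walls and below 75 mm, any way up), all four flaps are within 0.15 rad of flat, and the square tin is in the basket (centre within its walls and 20 to 60 mm above the counter, any way up) (all of step 3 and x of tea1 in the frame of carton between -0.07 and 0.07 m and y of tea1 in the frame of carton between -0.135 and 0.135 m and z of tea1 in the frame of carton between 0.01 and 0.075 m and x of tea2 in the frame of carton between -0.07 and 0.07 m and y of tea2 in the frame of carton between -0.135 and 0.135 m and z of tea2 in the frame of carton between 0.01 and 0.075 m and x of tea3 in the frame of carton between -0.07 and 0.07 m and y of tea3 in the frame of carton between -0.135 and 0.135 m and z of tea3 in the frame of carton between 0.01 and 0.075 m and x of tea4 in the frame of carton between -0.07 and 0.07 m and y of tea4 in the frame of carton between -0.135 and 0.135 m and z of tea4 in the frame of carton between 0.01 and 0.075 m and x of tin in the frame of basket between -0.1 and 0.1 m and y of tin in the frame of basket between -0.15 and 0.15 m and z of tin in the frame of basket between 0.02 and 0.06 m); the robot touches nothing.
It fails at once if a bystander (jar, moka pot, cup, coasters) is moved more than 40 mm (distance of any of jar, moka, cup, coasters from where it was at the start of the episode above 0.04 m).
Of tea1, tea2, tea3, tea4 only 2 to 4 are there at a start; the rules pass over those that are not, and their reading is None.
At some moment in a run one of tea1, tea2, tea3, tea4 may be knocked a few centimetres aside while the robot is not near it.
Once in a run the grip may slacken for a moment while it holds something.
It also fails if it takes over 210 s, if anything falls off the work surface, if the arm or the gripper's body presses on something with over 40 N, if the wrist force passes 120 N, or if a joint passes its speed limit or range.

## Robot

A 6-joint arm with a two-finger parallel gripper is mounted at the origin on the work surface. World frame = base frame: x ahead of the robot, y to its left, z up, the work surface at z = 0. Lengths are in m, angles in rad, forces in N, time in s.
With the tool pointing down it reaches from about 0.35 to 0.975 m from the base axis. Payload 7.1 kg.
Tool frame: the origin (TCP) lies midway between the tips of the shut fingers; the grasp point (between the pads) lies 19 mm behind it; z points along the fingers, y is the line along which they close (so a half turn about z gives the same grasp; the last joint's range is limited). The gripper opens to 88 mm and grips with 3 to 60 N. Pads are 20 mm wide; open, the fingers measure 115 mm over their backs; the gripper's body (75 mm by 178 mm) begins 61 mm behind the grasp point.
Start: joints at [-0.019, 0.423, 1.63, -0, 1.089, -0.019], TCP at [0.625, 0, 0.223] pointing down, gripper open.
Joint ranges: [-3, 3], [-0.9, 2.11], [0.09, 2.58], [-1.31, 4.45], [0.11, 2.69], [-2.54, 2.54]. Speed limits (rad/s): [2.39, 2.39, 3.01, 3.14, 3.14, 3.14].

## Interface

Orientations are given as a unit quaternion [w, x, y, z].
In Python, from station import move_pose, movel, movej, command_gripper, wait, inverse_kinematics, read_camera, camera_info, MotionError, job_done, get_time, get_joint_pos, get_qvel, get_effort, get_tcp_pos, get_ee_rot, get_ft_force, get_ft_torque, get_grip_width, get_finger_force gives the robot as it stands. Calls block until the motion is done:
- move_pose(position, orientation): joint-space move of the TCP to a pose.
- movel(position, frame=None, v=0.15, until_force=None): straight line of the TCP; frame=None keeps the orientation; v is the mean speed in m/s. With until_force (N) it stops when the force on the tool has changed by that much, and returns True; else False.
- movej(angles): joint-space move.
- command_gripper(opening): opening from 0.0 (shut) to 1.0 (fully open); the grip force is fixed at half the most; returns when the fingers have stopped.
- wait(seconds).
- inverse_kinematics(position, orientation): joint angles nearest the present ones, or None.
- read_camera(name): name is "scene" or "side" or "wrist"; returns the picture (480x640x3 uint8, red, green, blue); there is no depth.
- camera_info(name): a dict with "intrinsics" (3x3 intrinsics, pixels), "dist" ([k1, k2, p1, p2, k3] as OpenCV has them; the pictures are not rectified), "T" (4x4, takes a point from camera to world coordinates); the wrist camera has in their place "tool_from_camera" (4x4, takes a point from camera to tool coordinates, whose origin is the TCP and whose axes are the flange's). Camera axes: x right, y up, looking along -z (the intrinsics and any distortion apply to the point x, -y, -z); pixel columns grow to the right and rows downward; lengths in m; the calibration is good to about 2 mm. A picture is of the moment at which its call begins: read the wrist's pose just before it. camera_info takes no time and is no camera call.
A pose or a line that the arm cannot do raises MotionError and nothing moves.
- job_done(): hands the job in; it is judged then, once.
Readings, each from a call of its own:
- get_time(): time.
- get_joint_pos(): joint angles.
- get_qvel(): joint speeds.
- get_effort(): joint torques, N m.
- get_tcp_pos(): TCP position.
- get_ee_rot(): TCP orientation.
- get_ft_force(): force on the tool from outside, world axes, zero at the start.
- get_ft_torque(): the same for the moment, N m.
- get_grip_width(): opening from 0.0 (shut) to 1.0 (fully open).
- get_finger_force(): force on a finger pad.
Only numpy, scipy, OpenCV 4.12 (cv2) and the standard library are available. Lean on these libraries where they do the work, as an engineer would, in place of code of your own. Each camera call takes 0.05 s, during which the arm holds its last target. There are 200 camera calls.

## Working session

There is one attempt and no reset: what is moved stays moved. The work goes in short steps, each a Python script; the robot and the scene stay as the last script left them, time stands still between calls to the robot, and variables do not carry over. Pictures are saved under pics/ and viewed, at most 14 in all, crops included, and the job is handed in when it is done.

```bash
ls; mkdir -p pics
python3 - <<'E'
from station import *
import cv2,numpy as np
for n in("scene","side","wrist"):
    im=read_camera(n); cv2.imwrite(f"pics/{n}0.png",im[:,:,::-1])
    print(n,{k:np.round(v,4).tolist() for k,v in camera_info(n).items()})
print(get_time(),get_ee_rot(),get_tcp_pos())
E
```

```text
pics
scene {'intrinsics': [[557.7613, 0.0, 323.9123], [0.0, 557.7613, 233.8125], [0.0, 0.0, 1.0]], 'dist': [-0.0762, 0.0, 0.0, 0.0, 0.0], 'T': [[0.5475, -0.4279, 0.7191, 2.0098], [0.8366, 0.2979, -0.4597, -0.9142], [-0.0175, 0.8533, 0.5211, 1.1125], [0.0, 0.0, 0.0, 1.0]]}
side {'intrinsics': [[590.1555, 0.0, 329.612], [0.0, 590.1555, 242.1319], [0.0, 0.0, 1.0]], 'dist': [0.0156, 0.0, 0.0, 0.0, 0.0], 'T': [[0.8968, 0.3212, -0.3044, 0.1042], [-0.442, 0.6163, -0.6518, -1.0343], [-0.0218, 0.719, 0.6947, 1.1849], [0.0, 0.0, 0.0, 1.0]]}
wrist {'intrinsics': [[397.1208, 0.0, 316.1451], [0.0, 397.1208, 231.5692], [0.0, 0.0, 1.0]], 'dist': [-0.0884, 0.0, 0.0, 0.0, 0.0], 'tool_from_camera': [[-0.0011, 0.962, 0.2731, 0.0749], [1.0, 0.001, 0.0005, -0.0009], [0.0002, 0.2731, -0.962, -0.162], [0.0, 0.0, 0.0, 1.0]]}
0.15 [-4.10289076e-04  7.07114249e-01  7.07099074e-01 -4.12755727e-04] [6.24585347e-01 1.88379001e-05 2.22081499e-01]
```

View pics/scene0.png

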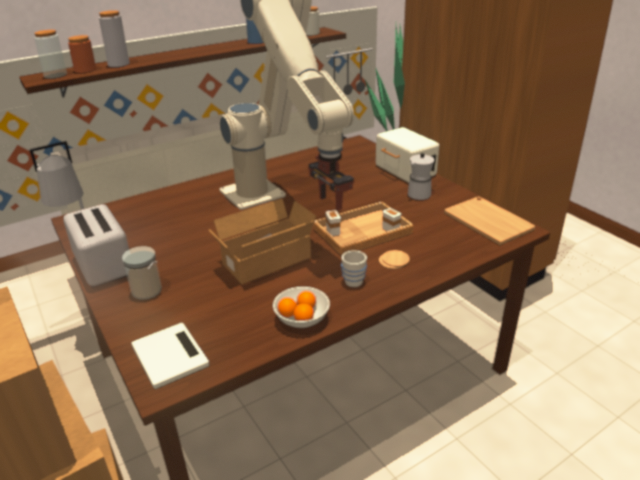

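View pics/side0.png

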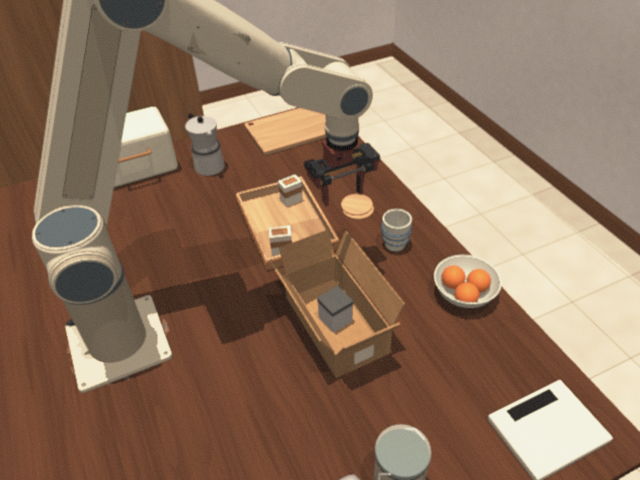

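```bash
cat > h.py <<'E'
from station import *
import numpy as np, cv2
from scipy.spatial.transform import Rotation as R
def rot(yaw):  # tool down; tool y (closing line) at angle yaw from world x
    # tool y=(c,s,0), z=(0,0,-1), x=y cross z
    y=np.array([np.cos(yaw),np.sin(yaw),0]); z=np.array([0,0,-1.]); x=np.cross(y,z)
    return np.stack([x,y,z],1)
def quat(M): return R.from_matrix(M).as_quat()[[3,0,1,2]]
def Q(yaw): return quat(rot(yaw))
def Rm(q): q=np.asarray(q); return R.from_quat(q[[1,2,3,0]]).as_matrix()
def snap(n,fn=None):
    i=camera_info(n)
    if n=="wrist":
        A=np.eye(4);A[:3,:3]=Rm(get_ee_rot());A[:3,3]=get_tcp_pos(); T=A@i["tool_from_camera"]
    else: T=np.array(i["T"])
    im=read_camera(n)
    if fn: cv2.imwrite(f"pics/{fn}.png",im[:,:,::-1]); np.savez(f"pics/{fn}.npz",T=T,K=i["intrinsics"],d=i["dist"],im=im)
    return dict(im=im,T=T,K=np.array(i["intrinsics"]),d=np.array(i["dist"]))
def load(fn): return dict(np.load(f"pics/{fn}.npz"))
def rays(s,px):
    u=cv2.undistortPoints(np.array(px,float).reshape(-1,1,2),s["K"],s["d"])[:,0]
    return np.c_[u[:,0],-u[:,1],-np.ones(len(u))]@s["T"][:3,:3].T
def plane(s,px,z):
    d=rays(s,px); o=s["T"][:3,3]; return o+d*((z-o[2])/d[:,2])[:,None]
def tri(s1,p1,s2,p2):
    A=[];b=[]
    for s,p in((s1,p1),(s2,p2)):
        d=rays(s,[p])[0];d/=np.linalg.norm(d);M=np.eye(3)-np.outer(d,d);A.append(M);b.append(M@s["T"][:3,3])
    return np.linalg.lstsq(np.vstack(A),np.hstack(b),rcond=None)[0]
def proj(s,P):
    c=(np.atleast_2d(P)-s["T"][:3,3])@s["T"][:3,:3]
    return cv2.projectPoints(np.c_[c[:,0],-c[:,1],-c[:,2]],np.zeros(3),np.zeros(3),s["K"],s["d"])[0][:,0]
E
python3 - <<'E'
from h import *
snap("side","s1")
for y,f in((0.12,"wb"),(-0.2,"wc")):
    move_pose([0.6,y-0.03,0.42],Q(0)); snap("wrist",f)
print(get_time())
E
```

```text
2.3917
```

View pics/wb.png

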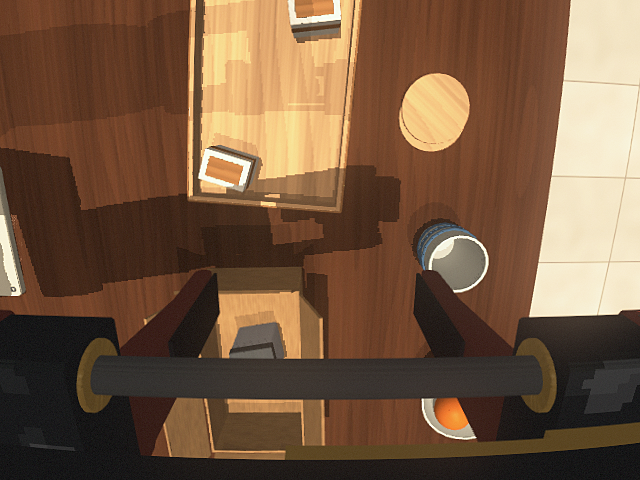

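View pics/wc.png

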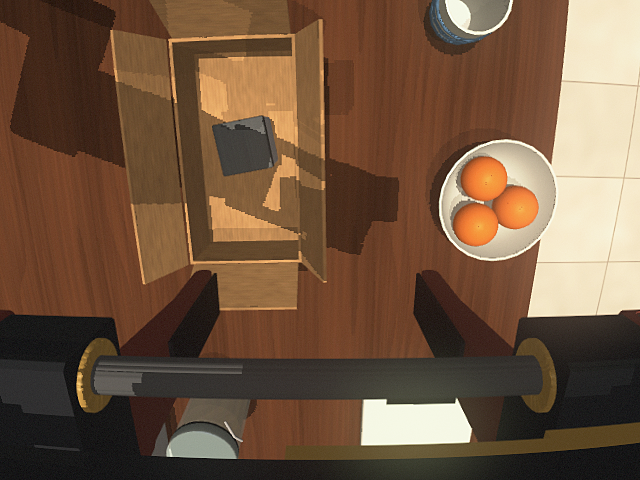

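Run:
```python
from h import *
c=load("wc"); np.set_printoptions(precision=4,suppress=True)
P=plane(c,[(170,39),(296,35),(300,263),(189,264)],0.093); print(P,np.linalg.norm(P-np.roll(P,-1,0),axis=1),P.mean(0))
T=plane(c,[(213,127),(264,116),(272,164),(224,175)],0.084); print(T,np.linalg.norm(T-np.roll(T,-1,0),axis=1),T.mean(0))
b=load("wb"); T=plane(b,[(206,146),(257,161),(247,190),(198,176)],0.082); print(T,np.linalg.norm(T-np.roll(T,-1,0),axis=1),T.mean(0))
move_pose([0.55,0.2,0.42],Q(0)); snap("wrist","wb2")
```

```text
[[ 0.4295 -0.0604  0.093 ]
 [ 0.5761 -0.0588  0.093 ]
 [ 0.5779 -0.3355  0.093 ]
 [ 0.4308 -0.3373  0.093 ]] [0.1466 0.2767 0.1471 0.2769] [ 0.5036 -0.198   0.093 ]
[[ 0.4726 -0.162   0.084 ]
 [ 0.5358 -0.1495  0.084 ]
 [ 0.544  -0.2077  0.084 ]
 [ 0.4829 -0.2212  0.084 ]] [0.0644 0.0588 0.0626 0.0601] [ 0.5088 -0.1851  0.084 ]
[[0.4608 0.1334 0.082 ]
 [0.5239 0.1144 0.082 ]
 [0.5097 0.0778 0.082 ]
 [0.448  0.0961 0.082 ]] [0.0659 0.0392 0.0644 0.0395] [0.4856 0.1054 0.082 ]
```

View pics/wb2.png

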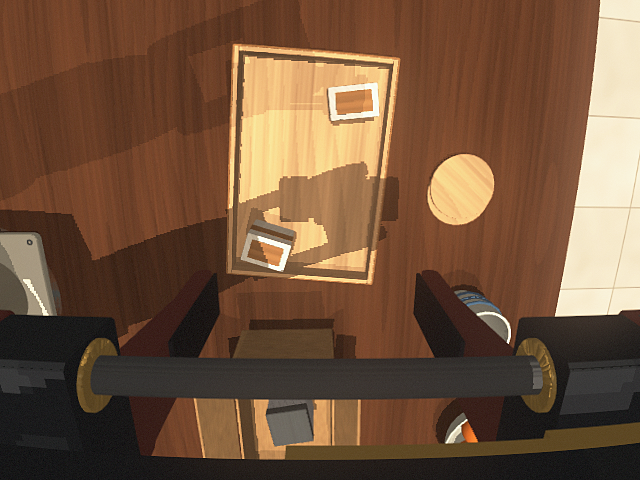

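Run:
```python
from h import *
np.set_printoptions(precision=4,suppress=True)
b=load("wb2")
P=plane(b,[(233,44),(400,58),(372,284),(228,272)],0.04); print(P,np.linalg.norm(P-np.roll(P,-1,0),axis=1),P.mean(0))
for px in ([(251,233),(293,243),(286,272),(242,265)],[(327,88),(377,82),(380,118),(333,124)]):
    T=plane(b,px,0.082); print(T,np.linalg.norm(T-np.roll(T,-1,0),axis=1),T.mean(0))
hov=0.26; yaw=np.pi/2+0.17
move_pose([0.508,-0.185,hov],Q(yaw)); snap("wrist","tin1")
movel([0.508,-0.185,0.043],v=0.12,until_force=8); print(get_tcp_pos())
command_gripper(0.0); print(get_grip_width()*.088,get_finger_force())
movel([0.508,-0.185,hov],v=0.12); print(get_grip_width()*.088,get_finger_force(),get_time())
snap("side","s2")
```

```text
[[0.4434 0.3698 0.04  ]
 [0.6576 0.3522 0.04  ]
 [0.6317 0.0394 0.04  ]
 [0.4196 0.0587 0.04  ]] [0.2149 0.3139 0.213  0.312 ] [0.5381 0.205  0.04  ]
[[0.4637 0.1303 0.082 ]
 [0.5187 0.1165 0.082 ]
 [0.5085 0.0754 0.082 ]
 [0.4494 0.0855 0.082 ]] [0.0567 0.0423 0.0599 0.047 ] [0.4851 0.1019 0.082 ]
[[0.5627 0.3112 0.082 ]
 [0.6226 0.3183 0.082 ]
 [0.6276 0.2762 0.082 ]
 [0.5702 0.2688 0.082 ]] [0.0604 0.0425 0.0579 0.043 ] [0.5957 0.2936 0.082 ]
[ 0.5084 -0.1852  0.0436]
0.06407966335121847 29.942144751548767
0.06410914680322664 29.941339194774628 10.5917
```

View pics/s2.png

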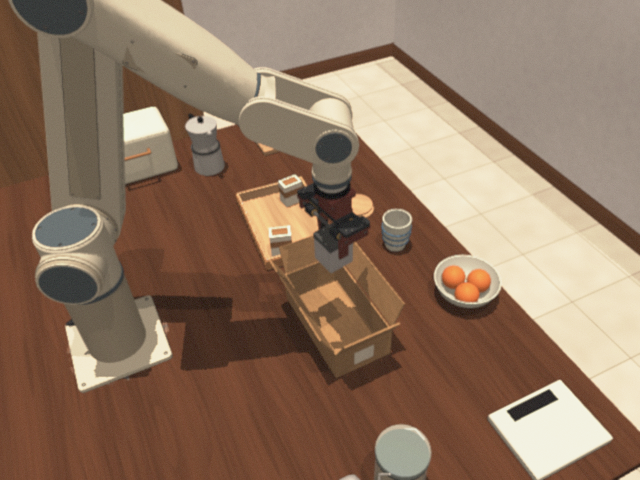

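```bash
cat >> h.py <<'E'
def tea_at(s,guess,zt=0.082):
    """top-face centre and yaw of the tea box nearest guess; white rim + brown band of the top"""
    hsv=cv2.cvtColor(s["im"],cv2.COLOR_RGB2HSV)
    white=((hsv[...,1]<60)&(hsv[...,2]>150)).astype(np.uint8)
    cs,_=cv2.findContours(white,cv2.RETR_EXTERNAL,cv2.CHAIN_APPROX_NONE)
    best=None
    for c in cs:
        if len(c)<40: continue
        P=plane(s,c[:,0],zt)[:,:2].astype(np.float32)
        (x,y),(w,h),a=cv2.minAreaRect(P)
        if w<h: w,h,a=h,w,a+90
        if not(.045<w<.08 and .03<h<.055): continue
        yaw=np.radians((a+90)%180-90); d=np.hypot(x-guess[0],y-guess[1])
        if best is None or d<best[0]: best=(d,np.array([x,y]),yaw,w,h)
    return best
E
python3 - <<'E'
from h import *
np.set_printoptions(precision=4,suppress=True)
yaw=np.pi/2-0.083; p=[0.53,0.20]
move_pose([*p,0.26],Q(yaw)); print(get_grip_width()*.088,get_finger_force())
print(movel([*p,0.08],v=0.15),movel([*p,0.043],v=0.05,until_force=5),get_tcp_pos())
command_gripper(0.9); movel([*p,0.26],v=0.15)
move_pose([0.42,0.10,0.30],Q(np.pi/2)); s=snap("wrist","a1"); print(tea_at(s,(.485,.103)),tea_at(s,(.596,.293)))
print(get_time())
E
```

```text
0.0641645261603463 2.9912348091602325
False True [0.5295 0.1998 0.0448]
(np.float64(0.0019909502222715536), array([0.4861, 0.1014]), np.float64(-0.3078486388399276), 0.0483439676463604, 0.04003171995282173) (np.float64(0.22088656079889432), array([0.4861, 0.1014]), np.float64(-0.3078486388399276), 0.0483439676463604, 0.04003171995282173)
16.8583
```

View pics/a1.png

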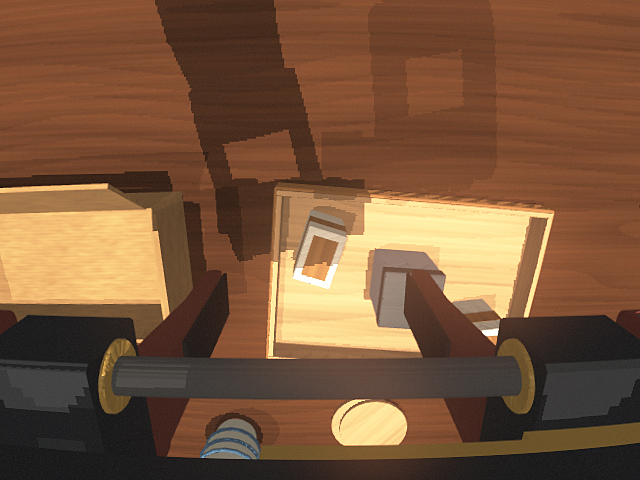

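```bash
cat >> h.py <<'E'
def pick(p,yaw,z=0.046,op=0.72):
    command_gripper(op); move_pose([*p,0.26],Q(np.pi/2+yaw)); movel([*p,0.10],v=0.2)
    movel([*p,z],v=0.08,until_force=8); command_gripper(0.0)
    print("grip",get_grip_width()*.088,get_finger_force(),get_tcp_pos())
    movel([*p,0.27],v=0.15); print("lifted",get_grip_width()*.088,get_finger_force())
def place(p,yaw,z,op=0.6):
    move_pose([*p,0.27],Q(np.pi/2+yaw)); print("carried",get_grip_width()*.088,get_finger_force())
    movel([*p,z+0.03],v=0.15); print(movel([*p,z-0.004],v=0.05,until_force=5),get_tcp_pos())
    command_gripper(op); movel([*p,0.27],v=0.15)
E
python3 - <<'E'
from h import *
np.set_printoptions(precision=4,suppress=True)
pick([.484,.102],-.30); place([.504,-.238],.006,.044)
snap("wrist","c1")
move_pose([0.5,0.27,0.30],Q(np.pi/2)); s=snap("wrist","b1"); print(tea_at(s,(.596,.293)),get_time())
E
```

```text
grip 0.03980560551047822 29.944489896297455 [0.4842 0.1021 0.0463]
lifted 0.04010368207992485 29.941544830799103
carried 0.03980404006969866 29.941578805446625
True [ 0.5035 -0.2376  0.0436]
(np.float64(0.0385418727792396), array([0.5835, 0.2565]), np.float64(0.1033026704588718), 0.05426601320505142, 0.032362423837184906) 29.0167
```

Run:
```python
import cv2,numpy as np
a=cv2.imread("pics/c1.png");b=cv2.imread("pics/b1.png")
cv2.imwrite("pics/m1.png",cv2.resize(np.vstack([a[:340],b[:340]]),(560,595)))
```

```text
(no output)
```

View pics/m1.png

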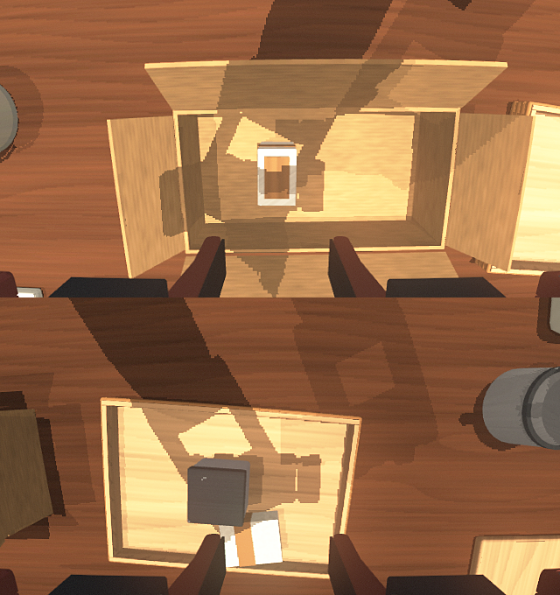

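Run:
```python
from h import *
move_pose([0.58,0.12,0.34],Q(0)); snap("wrist","b2"); s=snap("side","s3")
w=load("b2")["im"]
cv2.imwrite("pics/m2.png",np.vstack([cv2.resize(w[0:300,60:460,::-1],(800,600))]))
print(get_time())
```

```text
30.2833
```

View pics/m2.png

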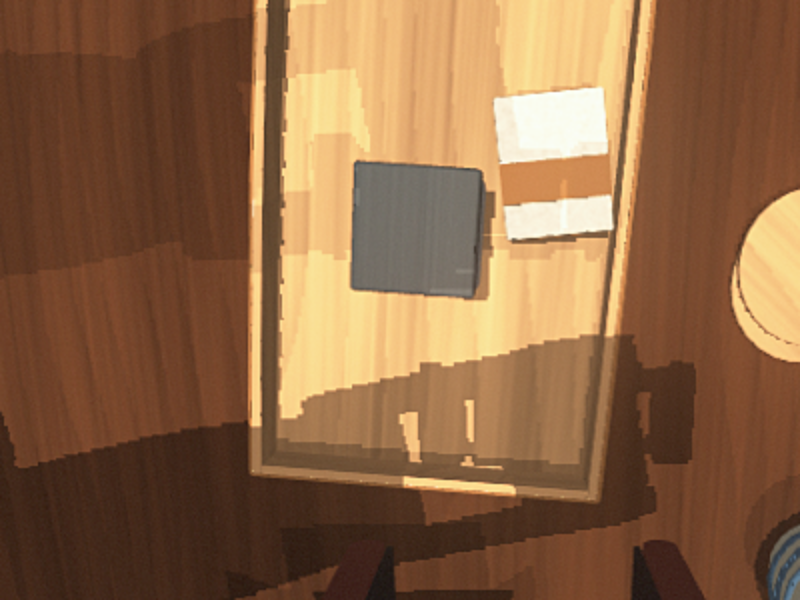

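```bash
cat >> h.py <<'E'
def lying(s,guess,zt=0.046,rad=0.06):
    hsv=cv2.cvtColor(s["im"],cv2.COLOR_RGB2HSV)
    v,u=np.nonzero((hsv[...,1]<50)&(hsv[...,2]>150))
    P=plane(s,np.c_[u,v],zt)[:,:2]; P=P[np.linalg.norm(P-guess,axis=1)<rad].astype(np.float32)
    return cv2.minAreaRect(P)
E
python3 - <<'E'
from h import *
np.set_printoptions(precision=4,suppress=True)
s=load("b2"); px=np.array([(495,97),(603,87),(613,230),(510,241)])/2+[60,0]
C=plane(s,px,.046); print(C,np.linalg.norm(C-np.roll(C,-1,0),axis=1),C.mean(0)); print(lying(s,C.mean(0)[:2]))
g=C.mean(0)[:2]
# second look from above
move_pose([g[0],g[1]-0.1,0.30],Q(0)); s=snap("wrist","b3"); print(lying(s,g),get_time())
E
```

```text
[[0.5694 0.2697 0.046 ]
 [0.6273 0.2751 0.046 ]
 [0.6346 0.2    0.046 ]
 [0.5774 0.1939 0.046 ]] [0.0582 0.0754 0.0575 0.0763] [0.6022 0.2347 0.046 ]
((0.6013122200965881, 0.2352330982685089), (0.0589737631380558, 0.07499770075082779), 5.945005893707275)
((0.6011175513267517, 0.23561163246631622), (0.059025391936302185, 0.07488100975751877), 6.061317443847656) 30.6417
```

Run:
```python
from h import *
np.set_printoptions(precision=4,suppress=True)
p=[.6012,.2354]
command_gripper(1.0); move_pose([*p,0.26],Q(np.pi/2+.105)); movel([*p,0.065],v=0.2)
hit=movel([*p,0.022],v=0.05,until_force=4); print(hit,get_tcp_pos())
if not hit:
    command_gripper(0.0); print("grip",get_grip_width()*.088,get_finger_force())
    movel([*p,0.10],v=0.1); print("lifted",get_grip_width()*.088,get_finger_force())
else: movel([*p,0.2],v=0.1)
snap("side","s4")
```

```text
False [0.6014 0.2355 0.0222]
grip 0.07606369051383945 29.998934268951416
lifted 0.07577128433673169 29.99836564064026
```

View pics/s4.png

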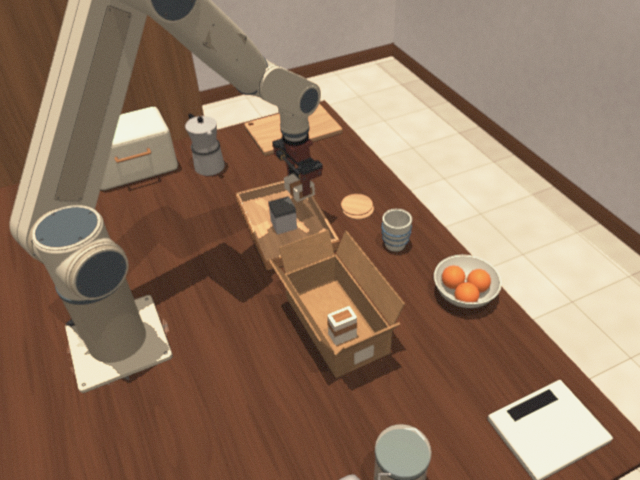

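Run:
```python
from h import *
np.set_printoptions(precision=4,suppress=True)
p=get_tcp_pos(); movel([p[0],p[1],.27],v=.15); print(get_grip_width())
place([.504,-.152],.006,.020,op=.96)
move_pose([.504,-.22,.36],Q(0)); snap("wrist","c2"); print(get_time())
```

```text
0.8653543623754477
carried 0.07595334439771716 29.998386204242706
True [ 0.5036 -0.1519  0.0197]
44.7083
```

View pics/c2.png

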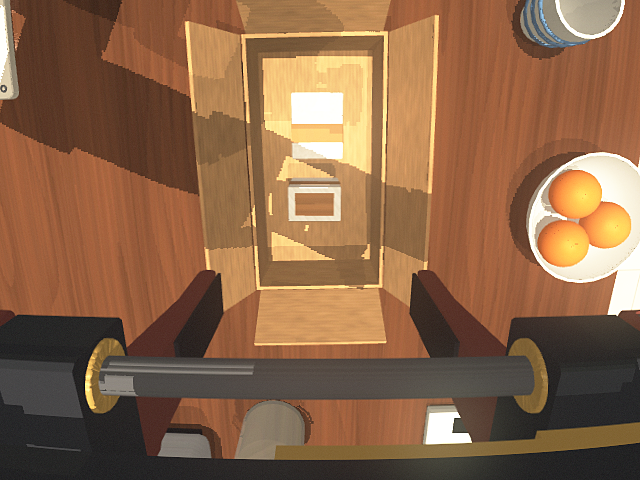

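```bash
cat >> h.py <<'E'
C0=np.array([.5036,-.198]); CY=.006; RC=np.array([[np.cos(CY),-np.sin(CY)],[np.sin(CY),np.cos(CY)]])
def fold(h,zc,w,r=0.06):
    """h: crease mid-point in the carton frame; the shut fingers push the flap round its crease"""
    h=np.array(h,float); d=-h/np.linalg.norm(h)
    P=lambda u,v:[*(C0+RC@(h+d*(u-w))),zc+v]
    th=np.radians([75,60,45,30,15,5]); 
    move_pose(P(-.055,.15),Q(np.pi/2+CY)); movel(P(-.055,.045),v=.15)
    path=[(-.004,.05)]+[(r*np.cos(t)-.004*np.sin(t),r*np.sin(t)+.004*np.cos(t)) for t in th]
    for q in path:
        if movel(P(*q),v=.1,until_force=12): print("force!",q,get_tcp_pos(),get_ft_force())
    print("press",movel(P(r,-.004),v=.04,until_force=5),get_tcp_pos(),get_time())
    movel(P(r,.15),v=.15)
E
python3 - <<'E'
from h import *
np.set_printoptions(precision=4,suppress=True)
command_gripper(0.0)
fold((0,.139),.093,.014)
fold((0,-.139),.093,.014)
move_pose([.504,-.22,.36],Q(0)); snap("wrist","f1"); print(get_time())
E
```

```text
press True [ 0.5039 -0.1048  0.0969] 50.675
press True [ 0.5049 -0.2918  0.0971] 56.55
59.2167
```

View pics/f1.png

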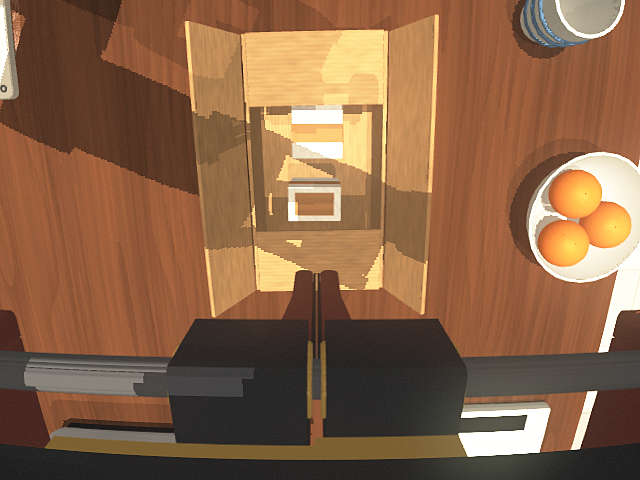

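Both short flaps lie flat (free edges at rows 105 and 230) and the long flaps still stand open; next, the long ones.

Run:
```python
from h import *
np.set_printoptions(precision=4,suppress=True)
fold((.074,0),.099,.010)
fold((-.074,0),.099,.010)
move_pose([.504,-.22,.40],Q(0)); snap("wrist","f2"); s=snap("side","s5"); print(get_time())
cv2.imwrite("pics/m3.png",np.hstack([cv2.resize(load("f2")["im"][:320,120:520,::-1],(400,320)),s["im"][130:450,200:560,::-1]]))
```

```text
press True [ 0.5289 -0.1982  0.1032] 64.125
press True [ 0.4798 -0.1984  0.1031] 69.5417
72.1583
```

View pics/m3.png

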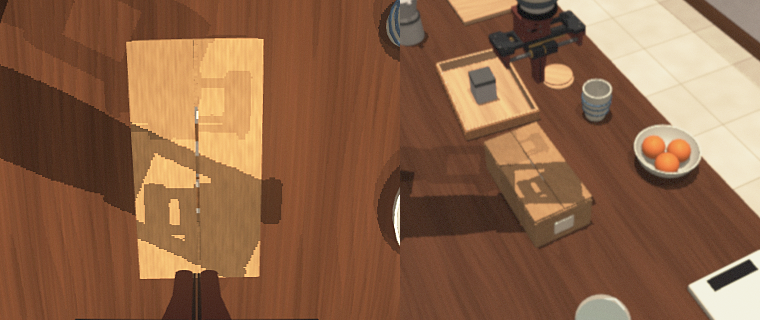

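The carton is closed: the long flaps are flat and meet at the seam, around column 197 of the left half. The tin stands in the basket, at about (483,85) in the right half.

```bash
python3 -c "
from station import *
print(job_done())"
```

```text
the job is handed in; nothing more can be done
None
```

I handed the job in at about 72 s: the tin is in the basket, both tea boxes present (one standing, one lying on its side) are in the carton, and all four flaps are folded flat in the required order; the hand-in call gave no verdict.

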